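# Free the sample tray with a mallet and hold it level over the rinse basin

### The arm

A 6-joint arm with a two-finger parallel gripper is mounted at the origin on the work surface. World frame = base frame: x ahead of the robot, y to its left, z up, the work surface at z = 0. Lengths are in mm, angles in rad, forces in N, time in s.
With the tool pointing down it reaches from about 275 to 825 mm from the base axis. Payload 4.9 kg.
Tool frame: the origin (TCP) lies where the fingers leave the gripper's body, on its centre line; the fingertips stand 73 mm ahead of it and the grasp point (between the pads) lies 54 mm ahead of it; z points along the fingers, y is the direction in which the jaws open and shut (so a half turn about z gives the same grasp; the last joint's range is limited). The gripper opens to 85 mm and grips with 20 to 120 N. Pads are 22 mm wide; open, the fingers measure 114 mm over their backs; the gripper's body (76 mm by 85 mm) begins 54 mm behind the grasp point. The pads swing forward as they close: fully open they stand 13 mm farther back than shut.
Start: joints at [-1.253, 0.326, -0.193, 1.052, 0, 1.437], TCP at [240.136, -494.827, 303.881] pointing down, gripper open.
Joint ranges: [-2.65, 2.65], [-0.97, 1.79], [-1.3, 1.35], [-1.93, 2.1], [-1.47, 1.37], [-3.14, 3.14]. Speed limits (rad/s): [2.57, 2.57, 3.14, 3.14, 3.14, 3.14].

### API

Orientations are given as a rotation vector (axis times angle).
In Python, from cell import r gives the robot as it stands.
- The arm moves only by the tool play_rows, never from a script. Its argument "motion" is one flat list of numbers, 7 for each row, row after row: the shift along the tool's x, y, z in mm, then the turn, a rotation vector about the tool's x, y, z in degrees, then the finger opening in mm, from 0 to 85.4. In form: [x, y, z, wx, wy, wz, fingers, x, y, z, wx, wy, wz, fingers, ...]. A call has 1 to 8 rows; each row shifts and turns the commanded pose from where the row before left it, along the tool's axes as they then stand; what a row does not reach is not made up. A row lasts 1/12 s, in which the tool goes at most 41.7 mm and 7.16 degrees, less where a joint would pass 70% of its speed; a pose out of reach is approached as far as the arm can. A call with a gripper value outside its range is refused whole. The fingers move at their own pace and stop on an object; "newtons" is the grip in N (left out, the last holds). Time passes only in rows, so rows that do not move let the fingers close. It gives the time, the measured TCP pose, the force and the opening at its end, in the units of the state.
- r.sense(): the state, without advancing time (a new reading comes with each control period).
- r.grab_frame(name): name is "scene" or "top" or "wrist"; returns (picture, depth): 420x560x3 uint8, red, green, blue; 420x560 float32, mm along the optical axis (not along the pixel's ray), 0 where there is no reading.
- r.camera_model(name): a dict with "vertical_fov" (degrees; the focal length in pixels is half the picture's height over the tangent of half this angle, whatever the lens; pixels are square), "cx", "cy" (the principal point, pixels), "position" and "orientation" of the camera in the world. Camera axes: x right, y down, z forward; pixel columns grow to the right and rows downward; lengths in mm; the calibration is good to about 2 mm. The wrist camera is an equidistant fisheye: a pixel r from the principal point sees the ray r / f radians off the axis. A picture is of the moment at which its call begins: read the wrist's pose just before it. camera_model takes no time and is no camera call; for the wrist camera it gives the pose at the moment of the call.
- r.close_job(): hands the job in, once; it reports no verdict.
Trained networks look in the newest picture that a camera, given by its name, has taken for a name from the list of things; names that differ only in an ending like _2 or _b are one class to them, and where a whole thing is asked for, a point or a joint stands for the part that bears it (a point fixed in the world has none). Each returns a list of dicts, best first, with "score" (0 to 1); they miss things now and then, are a little off and sometimes report something else, mostly with a low value. They report only what shows in the picture. A call takes as long as a camera call. They do not tell look-alikes from the thing itself.
- r.spot_in(camera, thing): "xyz" ([x, y, z] in mm, in world coordinates, good to about 4 mm: the middle of the surface that is visible of it).
The state is a dict: "t": time; "qpos": joint angles; "joint_vel": joint speeds; "tau": joint torques, N m; "eef_pos": TCP position; "tool_rot": TCP orientation; "wrist_force": force on the tool from outside, world axes, zero at the start; "torque": the same for the moment, N m; "opening": finger opening in mm.
Only numpy, scipy, OpenCV 4.12 (cv2) and the standard library are available. Lean on these libraries where they do the work, as an engineer would, in place of code of your own. Each camera call takes 0.05 s, during which the arm holds its last target.

### The job

Pick up the short mallet and use its head to knock the sprung pin of the tray dock fully down, which draws the catch off the sample tray, then stand the mallet upright on the open bench and let go of it. Lift the tray by its upright fin and carry it level, so that the loose steel ball stays in its shallow pocket, to the steel rinse basin. Finish while still holding it there: level, still, over the middle of the basin and clear above its rim, with all other things on the bench left where they were.

Things in the scene. Friction and masses are not known exactly. Their poses are not given: they have to be found in the camera images.
- mallet_grip (a point): Mallet, standing upright on the bench on its head (250 g or so): a round black rubber head 44 mm in diameter and 36 mm high at the bottom, and above it, coaxial, a round upright wooden grip 26 mm in diameter from 40 to 116 mm above the flat underside. This point is on its axis, 80 mm above the underside; z runs up along the grip. The flat underside of the head is the striking face.
- mallet_face (a point): Centre of the flat striking face under the mallet's head; on the bench when the mallet stands.
- mallet: The mallet; its origin is also the centre of its striking face, z up along the grip.
- dock: Tray dock: a fixed dark steel base 250 x 130 x 10 mm. Origin under the seat of the tray, on the bench; x points along its length away from the pin block, z up. The pin block (44 x 50 mm, top 48 mm above the bench) stands at x = -122 mm. Low guides 6 mm high stand 2.5 mm or more clear of the tray on both long sides and at its +x end; the tray lifts straight up.
- pin_top (a point): Centre of the flat round top (20 mm diameter) of the sprung pin, upright on the dock's pin block; 70 mm above the bench when up, 58 mm when fully down.
- pin (a joint): Travel of the pin: 0 up, 0.012 m fully down. It needs about 4 to 6 N downwards (more when hit fast) and stays where it is left, held by friction. Each mm down draws the catch back 1.5 mm; the catch, a flat steel tongue 24 mm wide, starts 9 mm over the tray's -x end and is clear of it once the pin is more than 7 mm down.
- tray_grip (a point): Sample tray, grasp point: centre of the tray in plan, 55 mm above its underside, in the upright fin. The fin is 10 mm thick (along y), 60 mm long (along x) and stands from 8 to 73 mm above the underside. x runs along the tray towards the ball pocket, z is up. The catch lies over the tray's -x end until the pin is down.
- tray: Sample tray, white plastic, 150 mm (x) by 90 mm (y) by 8 mm thick, about 220 g, resting in the dock with its underside 10 mm above the bench. Origin at the centre of its underside. A fin stands in the middle; a clear filter holder 32 mm in diameter and 18 mm high is fixed at x = -49 mm; the ball pocket is at x = +52 mm.
- tray_pocket (a point): Where the ball's centre lies when it is in the middle of the tray's pocket: 22 mm above the underside. The pocket is a ring 40 mm outside and 32 mm inside diameter, only 3 mm high.
- ball_center (a point): Centre of the loose steel ball, 28 mm in diameter, 85 g, in the pocket; it can roll about 7 mm off the pocket's centre and leaves it when tipped by some 35 degrees.
- basin: Rinse basin, fixed open steel box 170 mm (x) by 220 mm (y), 55 mm high, 4 mm walls. Origin at the centre of its underside, on the bench; z up.
- basin_rim (a point): Centre of the basin's mouth, level with its rim, 55 mm above the bench.
- bottle_mid (a point): Bystander, to be left alone: white plastic bottle, 54 mm diameter, 130 mm tall. Point at its centre; it stands on the bench.
- jar_mid (a point): Bystander, to be left alone: glass jar with a black cap, 56 mm diameter, 70 mm tall. Point at its centre; it stands on the bench.
- beaker_mid (a point): Bystander, to be left alone: glass beaker, 68 mm diameter, 80 mm tall. Point at its centre; it stands on the bench.
- housing_mid (a point): Bystander, to be left alone: clear waisted filter housing, 48 mm diameter, 64 mm tall. Point at its centre; it stands on the bench.
- collar_mid (a point): Bystander, to be left alone: white plastic collar lying flat, 52 mm diameter, 16 mm high. Point at its centre; it stands on the bench.
- case_mid (a point): Bystander, to be left alone: small blue plastic case, 75 x 50 x 35 mm. Point at its centre; it stands on the bench.
Not all that is in view belongs to the job. Leave any green or yellow look-alike of the mallet alone. What is shaped like the tray but pink is not meant.

How it is judged:
By the outcome, as a careful person would: the job done as asked, in the order asked, and still so for the second after the job is handed in, while the arm keeps its last pose, push and grip.
It also fails if it takes over 72 s, if anything falls off the work surface, if the arm or the gripper's body presses on something with over 40 N, if the wrist force passes 120 N, or if a joint passes its speed limit or range.

## Working session

There is one attempt and no reset: what is moved stays moved. The work goes in short steps, Python scripts to look and compute and a tool call to move; the robot and the scene stay as the last step left them, time stands still between calls to the robot, and variables do not carry over. Pictures are saved under pics/ and viewed, and the job is handed in when it is done.

Besides the shell and the picture viewer there is one more tool, called after "Call:" as name(argument=value, ...) on one line, values as JSON. play_rows: Moves the arm, as the interface text tells. Its arguments: {"type":"object","properties":{"motion":{"type":"array"},"newtons":{"type":"number"}},"required":["motion"]}

```bash
ls; mkdir -p pics; python3 - <<'E'
from cell import r
import cv2
s=r.sense(); print(s)
for n in ["scene","top"]:
    p,d=r.grab_frame(n); cv2.imwrite(f"pics/{n}0.png",p[:,:,::-1]); print(n,r.camera_model(n))
    import numpy as np; np.save(f"pics/{n}0d.npy",d)
E
```

```text
pics
{'t': 0.0, 'qpos': array([-1.25321553e+00,  3.26951878e-01, -1.93538411e-01,  1.05201045e+00,
        2.78521824e-05,  1.43660649e+00]), 'joint_vel': array([ 0.00117074,  0.00186687, -0.00069791, -0.00016015,  0.00159354,
       -0.000223  ]), 'tau': array([-8.17938308e-04, -4.43400264e+01,  2.62441009e+01,  1.55727344e-02,
       -4.04937928e-04,  1.19963670e-05]), 'eef_pos': array([ 239.99076996, -494.39152741,  303.11463708]), 'tool_rot': array([-3.06012766e+00, -7.03239489e-01,  2.01475135e-04]), 'wrist_force': array([-0.48277607, -0.85566644, -0.26756193]), 'torque': array([0.01950265, 0.0030944 , 0.04471334]), 'opening': 85.4829019946929}
scene {'vertical_fov': 51.293865199766486, 'cx': 277.73649224731867, 'cy': 210.75611669530903, 'position': array([1052.15137012, -634.0613951 ,  786.24891379]), 'orientation': array([-2.18442009, -0.76012987,  0.31700139])}
top {'vertical_fov': 46.12644979752731, 'cx': 275.85171623569636, 'cy': 212.00152517522434, 'position': array([ 267.90165889,   -4.45854468, 1520.61831342]), 'orientation': array([-2.09569001,  2.12086072, -0.18507526])}
```

View pics/scene0.png

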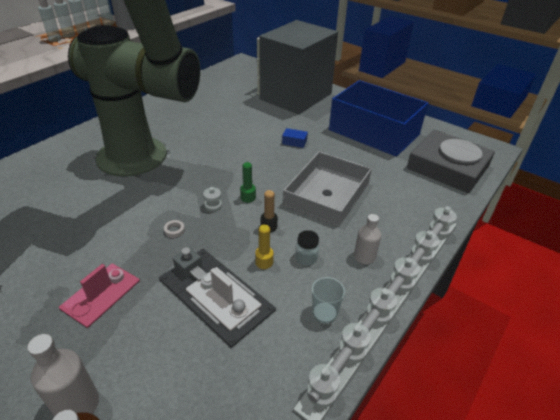

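View pics/top0.png

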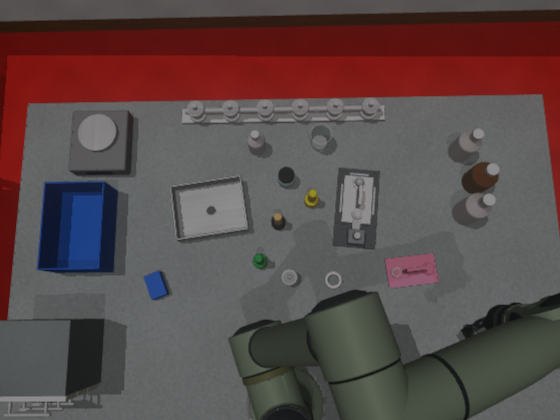

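The scene view shows the wooden-grip, black-headed mallet at (269,210), with a green look-alike at (248,183) and a yellow one at (264,247). The dock with the white tray is at (217,295), the pink look-alike at (100,292) and the basin at (327,188). In the top view they are the mallet (278,221), dock (356,207), pin block (355,237) and basin (210,208). Next I measure and take crops.

```bash
cat > h.py <<'E'
import numpy as np, cv2
from scipy.spatial.transform import Rotation as R
from cell import r
def dep(cam,u,v,d,H=420):
    m=r.camera_model(cam); f=H/2/np.tan(np.radians(m['vertical_fov'])/2)
    u=np.asarray(u,float);v=np.asarray(v,float);z=d
    P=np.stack([(u-m['cx'])/f*z,(v-m['cy'])/f*z,z*np.ones_like(u)],-1)
    return P@R.from_rotvec(m['orientation']).as_matrix().T+m['position']
def proj(cam,P):
    m=r.camera_model(cam); f=210/np.tan(np.radians(m['vertical_fov'])/2)
    p=(np.atleast_2d(P)-m['position'])@R.from_rotvec(m['orientation']).as_matrix()
    return np.c_[p[:,0]/p[:,2]*f+m['cx'],p[:,1]/p[:,2]*f+m['cy']]
def onplane(cam,u,v,z):
    m=r.camera_model(cam); f=210/np.tan(np.radians(m['vertical_fov'])/2)
    d=R.from_rotvec(m['orientation']).as_matrix()@np.array([(u-m['cx'])/f,(v-m['cy'])/f,1])
    return m['position']+d*(z-m['position'][2])/d[2]
def cloud(cam,d):
    v,u=np.mgrid[0:420,0:560]; return dep(cam,u,v,d)
E
python3 - <<'E'
from h import *
np.set_printoptions(precision=1,suppress=True)
for cam in ["scene","top"]:
    for n in ["mallet_grip","mallet","dock","pin_top","tray_grip","tray","ball_center","basin","basin_rim","bottle_mid","jar_mid","beaker_mid","housing_mid","collar_mid","case_mid"]:
        print(cam,n,[(o['xyz'].round(0) if hasattr(o['xyz'],'round') else np.round(o['xyz']),round(o['score'],2)) for o in r.spot_in(cam,n)[:3]])
    p=cv2.imread(f"pics/{cam}0.png")
a=cv2.imread("pics/scene0.png")[150:350,150:350]
b=cv2.imread("pics/top0.png")[140:290,240:440]
cv2.imwrite("pics/crop1.png",cv2.resize(a,None,fx=3,fy=3,interpolation=cv2.INTER_CUBIC))
cv2.imwrite("pics/crop2.png",cv2.resize(b,None,fx=4,fy=4,interpolation=cv2.INTER_CUBIC))
E
```

```text
scene mallet_grip [(array([614., -94.,  46.]), 0.8), (array([544.,  11.,  55.]), 0.7), (array([422.,  67.,  46.]), 0.64)]
scene mallet [(array([420.,  64.,  50.]), 0.9), (array([548.,  12.,  54.]), 0.73), (array([612., -95.,  47.]), 0.62)]
scene dock [(array([ 555., -241.,   10.]), 0.61)]
scene pin_top []
scene tray_grip [(array([ 392., -398.,    7.]), 0.83), (array([ 620., -240.,   20.]), 0.69)]
scene tray [(array([ 392., -395.,   10.]), 0.95), (array([ 623., -234.,   13.]), 0.59)]
scene ball_center [(array([ 490., -218.,   69.]), 0.74)]
scene basin [(array([578., 238.,  15.]), 0.78)]
scene basin_rim [(array([572., 236.,  14.]), 0.62)]
scene bottle_mid [(array([790.,  65.,  76.]), 0.66), (array([ 488., -217.,   71.]), 0.18)]
scene jar_mid [(array([684., -22.,  52.]), 0.79)]
scene beaker_mid [(array([ 797., -117.,   54.]), 0.72)]
scene housing_mid [(array([376., -26.,  36.]), 0.9)]
scene collar_mid [(array([ 359., -150.,   17.]), 0.82), (array([543.,  11.,  58.]), 0.35)]
scene case_mid [(array([354., 377.,  33.]), 0.79)]
top mallet_grip [(array([527.,  20.,  39.]), 0.7), (array([592.
[... 244 characters left out ...]
ay_grip [(array([ 381., -381.,    7.]), 0.95), (array([ 603., -222.,   17.]), 0.87)]
top tray [(array([ 379., -379.,    8.]), 0.91), (array([ 601., -226.,   20.]), 0.67)]
top ball_center [(array([ 656., -234.,   39.]), 0.43)]
top basin [(array([527.,  17.,  39.]), 0.71), (array([580., 232.,   7.]), 0.63)]
top basin_rim [(array([578., 236.,   7.]), 0.79)]
top bottle_mid [(array([772.,  83.,  87.]), 0.9), (array([525.,  22.,  38.]), 0.64)]
top jar_mid [(array([664., -11.,  73.]), 0.54)]
top beaker_mid [(array([ 810., -118.,   44.]), 0.65)]
top housing_mid [(array([358., -16.,  47.]), 0.51), (array([ 812., -120.,   46.]), 0.43)]
top collar_mid []
top case_mid [(array([342., 391.,  33.]), 0.87)]
```

View pics/crop1.png

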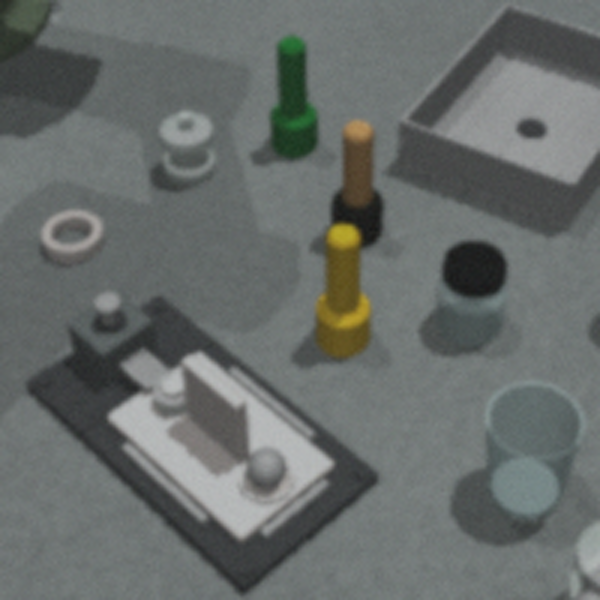

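View pics/crop2.png

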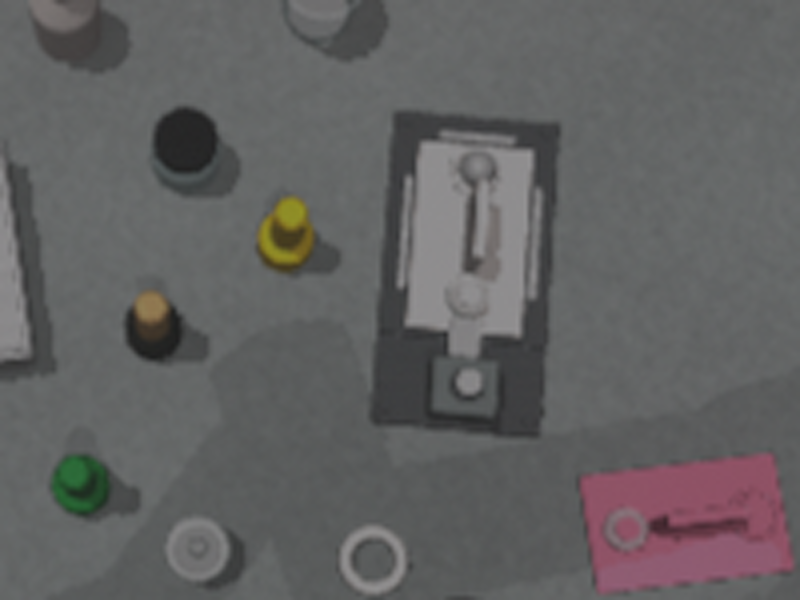

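The look-alikes are green at scene (248,183), yellow at (264,247) and pink at (100,292). The mallet is the wooden grip with the black head, at scene (269,210), which fits the description. The tray is the white one in the dark dock, at scene (217,295). I'll now take exact positions from the depth clouds.

```bash
python3 - <<'E'
from h import *
np.set_printoptions(precision=1,suppress=True)
C={}
for cam in ["scene","top"]:
    d=np.load(f"pics/{cam}0d.npy"); C[cam]=cloud(cam,d).reshape(-1,3)[d.ravel()>0]
def sel(c,x,y,z):
    P=C[c]; return P[(P[:,0]>x[0])&(P[:,0]<x[1])&(P[:,1]>y[0])&(P[:,1]<y[1])&(P[:,2]>z[0])&(P[:,2]<z[1])]
for c in C:
    B=sel(c,(420,460),(-150,-100),(-20,20)); print(c,"bench z",np.median(B[:,2]),len(B))
    for nm,x,y,z in [("mallet top",(490,580),(-25,50),(108,125)),("mallet grip",(490,580),(-25,50),(45,105)),("mallet head",(490,580),(-25,50),(5,36)),
      ("pin",(450,530),(-260,-180),(60,80)),("block",(450,530),(-260,-180),(42,54)),("fin",(560,640),(-270,-190),(60,95)),("fin top",(560,640),(-270,-190),(78,95)),("ball",(620,700),(-270,-200),(30,60)),
      ("basin rim",(460,700),(100,360),(50,62)),("yellow",(560,640),(-120,-60),(45,120)),("jar",(630,720),(-60,30),(60,80)),("green",(380,450),(40,110),(45,120)),("bottle",(740,830),(30,110),(100,140)),("beaker",(740,850),(-170,-70),(70,90)), ("housing",(330,410),(-60,20),(30,70))]:
        p=sel(c,x,y,z)
        if len(p): print(c,nm,len(p),"med",np.median(p,0),"min",p.min(0),"max",p.max(0))
E
```

```text
scene bench z 0.3937465796066135 229
scene mallet top 69 med [538.6  12.5 115. ] min [525.8   2.6 108.1] max [549.6  27.1 119.6]
scene mallet grip 180 med [543.5   7.1  75.7] min [529.1   1.3  45.1] max [550.1  20.9 104.6]
scene mallet head 110 med [552.9   3.8  27.2] min [518.9  -5.9   5.2] max [558.4  24.6  35.9]
scene pin 58 med [ 486.5 -219.8   69.8] min [ 476.3 -227.5   60.3] max [ 495.4 -209.    72.8]
scene block 297 med [ 492.1 -225.2   48. ] min [ 463.1 -245.3   42.2] max [ 511.5 -192.7   54. ]
scene fin 240 med [ 609.5 -234.6   79.1] min [ 577.1 -239.9   60.1] max [ 638.7 -224.1   86. ]
scene fin top 131 med [ 607.8 -232.8   82.7] min [ 577.1 -239.    78.2] max [ 636.9 -224.1   86. ]
scene ball 207 med [ 655.7 -238.5   41.6] min [ 620.3 -251.2   30.4] max [ 671.6 -225.5   59.9]
scene basin rim 456 med [579.7 197.7  53.9] min [481.2 106.4  50. ] max [678.9 349.7  58.4]
scene yellow 311 med [611.2 -95.2  91.1] min [ 594.5 -100.6   45.3] max [618.8 -76.1 118.6]
scene jar 308 med [677.4 -13.6  69.6] min [650.5 -37.3  60. ] max [698.8  15.2  74.3]
scene green 238 med [423.   64.6
[... 1017 characters left out ...]
ball 61 med [ 654.4 -228.4   41. ] min [ 620.5 -244.8   32.1] max [ 668.5 -218.    59.3]
top basin rim 326 med [570.8 240.5  53.9] min [478.3 113.4  50. ] max [676.  351.3  61.1]
top yellow 99 med [597.4 -81.2 110.1] min [589.5 -93.4  45.9] max [613.3 -66.4 119.6]
top jar 211 med [671.6  -6.   68.5] min [646.8 -27.9  60. ] max [699.6  18.2  76.3]
top green 81 med [411.8  76.8 111.9] min [401.8  65.2  48. ] max [427.1  88.9 120. ]
top bottle 85 med [776.9  86.9 126.7] min [764.7  73.8 100.4] max [794.6  99.3 134.7]
top beaker 101 med [ 800.7 -111.9   76.5] min [ 762.  -146.9   70.1] max [831.5 -81.5  86. ]
top housing 207 med [364.1 -10.7  48.1] min [341.1 -32.   32.4] max [388.2  12.8  67.4]
```

```bash
cat >> h.py <<'E'
def Rdown(yaw):
    c,s=np.cos(np.radians(yaw)),np.sin(np.radians(yaw))
    return np.array([[c,s,0],[s,-c,0],[0,0,-1.]])
def plan(target,yaw,n,cur=None):
    "rows (tool frame) from current to target pos & yaw pointing down, n rows; level-corrects tilt"
    s=r.sense(); p=s['eef_pos'] if cur is None else cur
    A=R.from_rotvec(s['tool_rot']); T=R.from_matrix(Rdown(yaw))
    w=(A.inv()*T).as_rotvec(); step=R.from_rotvec(w/n)
    d=(np.array(target)-p)/n
    out=[]
    for k in range(n):
        out.append(np.r_[A.inv().apply(d),np.degrees(w/n)]); A=A*step
    return np.array(out)
def yawof():
    m=R.from_rotvec(r.sense()['tool_rot']).as_matrix(); return np.degrees(np.arctan2(m[1,0],m[0,0])), np.degrees(np.arccos(-m[2,2]))
E
python3 - <<'E'
from h import *
np.set_printoptions(precision=1,suppress=True)
m=r.camera_model("wrist");s=r.sense();print(m)
A=R.from_rotvec(s['tool_rot'])
print("cam in tool",A.inv().apply(m['position']-s['eef_pos'])); print((A.inv()*R.from_rotvec(m['orientation'])).as_matrix())
print(yawof())
print(plan([520,0,270],174.3,21))
E
```

```text
{'vertical_fov': 65.70646984690485, 'cx': 278.21600617019243, 'cy': 211.03213169032466, 'position': array([ 301.4, -465.9,  374.7]), 'orientation': array([ 2.5, -1.5, -0.2])}
cam in tool [ 67.8   0.8 -70.8]
[[-0.  -1.  -0.3]
 [ 1.  -0.   0. ]
 [-0.  -0.3  1. ]]
(np.float64(25.883467071101013), np.float64(0.003280647205353143))
[[ 22.3 -15.4   1.6   0.   -0.   -7.1]
 [ 24.  -12.5   1.6   0.   -0.   -7.1]
 [ 25.4  -9.5   1.6   0.   -0.   -7.1]
 [ 26.3  -6.3   1.6   0.   -0.   -7.1]
 [ 26.9  -3.    1.6   0.   -0.   -7.1]
 [ 27.1   0.3   1.6   0.   -0.   -7.1]
 [ 26.8   3.7   1.6   0.   -0.   -7.1]
 [ 26.2   6.9   1.6   0.   -0.   -7.1]
 [ 25.1  10.1   1.6   0.   -0.   -7.1]
 [ 23.7  13.1   1.6   0.   -0.   -7.1]
 [ 21.9  15.9   1.6   0.   -0.   -7.1]
 [ 19.8  18.5   1.6   0.   -0.   -7.1]
 [ 17.3  20.8   1.6   0.   -0.   -7.1]
 [ 14.6  22.8   1.6   0.   -0.   -7.1]
 [ 11.7  24.4   1.6   0.   -0.   -7.1]
 [  8.6  25.7   1.6   0.   -0.   -7.1]
 [  5.4  26.5   1.6   0.   -0.   -7.1]
 [  2.1  27.    1.6   0.   -0.   -7.1]
 [ -1.2  27.    1.6   0.   -0.   -7.1]
 [ -4.5  26.7   1.6   0.   -0.   -7.1]
 [ -7.8  25.9   1.6   0.   -0.   -7.1]]
```

Call:
play_rows(motion=[22,-15,1.5,0,0,-7,85,24,-12.5,1.5,0,0,-7,85,25.5,-9.5,1.5,0,0,-7,85,26.5,-6.5,1.5,0,0,-7,85,27,-3,1.5,0,0,-7,85,27,0,1.5,0,0,-7,85,27,3.5,1.5,0,0,-7,85,26,7,1.5,0,0,-7,85])

```text
t: 2.27
eef_pos: [347.6, -305.4, 291.9]
tool_rot: [2.367, 2.065, 0.0]
wrist_force: [-0.6, -0.3, -0.8]
opening: 85.2
```

Call:
play_rows(motion=[25,10,1.5,0,0,-7,85,23.5,13,1.5,0,0,-7,85,22,16,1.5,0,0,-7,85,20,18.5,1.5,0,0,-7,85,17.5,21,1.5,0,0,-7,85,14.5,23,1.5,0,0,-7,85,11.5,24.5,1.5,0,0,-7,85,8.5,25.5,1.5,0,0,-7,85])

```text
t: 2.93
eef_pos: [457.3, -118.4, 280.0]
tool_rot: [1.12, 2.935, -0.0]
wrist_force: [0.4, -0.6, 0.2]
opening: 85.2
```

Call:
play_rows(motion=[5.5,26.5,1.5,0,0,-7,85,2,27,1.5,0,0,-7,85,-1,27,1.5,0,0,-7,85,-4.5,26.5,1.5,0,0,-7,85,-8,26,1.5,0,0,-7,85,0,0,0,0,0,0,85,0,0,0,0,0,0,85])

```text
t: 3.52
eef_pos: [525.9, -2.4, 272.1]
tool_rot: [-0.193, -3.135, 0.0]
wrist_force: [-0.2, -0.7, -0.4]
opening: 84.9
```

```bash
python3 - <<'E'
from h import *
np.set_printoptions(precision=2,suppress=True)
p,d=r.grab_frame("wrist"); cv2.imwrite("pics/w1.png",p[:,:,::-1]); np.save("pics/w1d.npy",d)
s=r.sense(); print(s['t'],s['eef_pos'],yawof(),s['qpos'],s['wrist_force'],s['opening'])
m=r.camera_model("wrist"); np.save("pics/w1m.npy",np.r_[m['position'],m['orientation']])
E
```

```text
3.5667 [525.48  -3.18 272.18] (np.float64(172.86854105310775), np.float64(0.04660201669157441)) [-0.15  0.31 -0.31  0.96 -0.   -0.02] [ 0.22 -0.76  1.08] 85.04760781748179
```

View pics/w1.png

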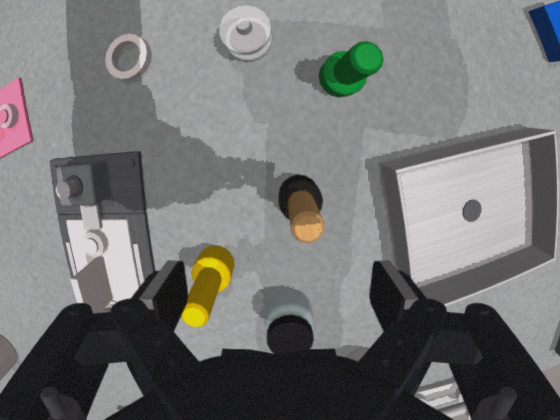

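The wrist view shows the mallet (head at (300,198), grip top at (307,226)), the yellow one at (208,285), the green one at (350,72), the dock with pin block at (75,188), and the basin at (472,210). I'll measure all of them with the fisheye model.

```bash
cat >> h.py <<'E'
def wcloud(d,pose):
    m=r.camera_model("wrist"); f=210/np.tan(np.radians(m['vertical_fov'])/2)
    v,u=np.mgrid[0:420,0:560].astype(float); x=u-m['cx'];y=v-m['cy'];rr=np.hypot(x,y)+1e-9
    t=np.tan(rr/f)/rr
    P=np.stack([x*t*d,y*t*d,d],-1)
    return P@R.from_rotvec(pose[3:]).as_matrix().T+pose[:3]
def wproj(P,pose):
    m=r.camera_model("wrist"); f=210/np.tan(np.radians(m['vertical_fov'])/2)
    p=(np.atleast_2d(P)-pose[:3])@R.from_rotvec(pose[3:]).as_matrix()
    h=np.hypot(p[:,0],p[:,1])+1e-9; k=f*np.arctan2(h,p[:,2])/h
    return np.c_[m['cx']+p[:,0]*k,m['cy']+p[:,1]*k]
def circ(p,rad=None):
    from scipy.optimize import least_squares
    c0=p[:,:2].mean(0)
    if rad: f=lambda q:np.hypot(p[:,0]-q[0],p[:,1]-q[1])-rad; x0=c0
    else: f=lambda q:np.hypot(p[:,0]-q[0],p[:,1]-q[1])-q[2]; x0=np.r_[c0,15]
    return least_squares(f,x0,loss='soft_l1').x
E
python3 - <<'E'
from h import *
np.set_printoptions(precision=1,suppress=True)
d=np.load("pics/w1d.npy");pose=np.load("pics/w1m.npy");G=wcloud(d,pose);P=G.reshape(-1,3)[d.ravel()>0]
def sel(x,y,z):
    return P[(P[:,0]>x[0])&(P[:,0]<x[1])&(P[:,1]>y[0])&(P[:,1]<y[1])&(P[:,2]>z[0])&(P[:,2]<z[1])]
print("bench",np.median(sel((420,460),(-150,-100),(-20,20))[:,2]))
for nm,x,y,z in [("mallet top",(490,580),(-25,50),(112,125)),("mallet grip",(490,580),(-25,50),(45,108)),("mallet head",(490,570),(-15,50),(6,35)),("pin",(450,530),(-260,-180),(60,80)),("block",(450,530),(-260,-180),(42,54)),("yellow",(560,640),(-120,-60),(112,125)),("green",(380,450),(40,110),(112,125)),("jar",(630,720),(-60,30),(60,80)),("rim",(460,700),(100,360),(50,62))]:
    p=sel(x,y,z)
    if len(p)>5: print(nm,len(p),"med",np.median(p,0),"min",p.min(0),"max",p.max(0), "circ",circ(p))
print("grip13",circ(sel((490,580),(-25,50),(45,105)),13))
E
```

```text
bench 1.0757654192160544
mallet top 812 med [533.7  15.6 116.3] min [522.9   3.5 112. ] max [547.5  28.1 118.7] circ [534.   15.7   8.5]
mallet grip 511 med [524.2  14.2  81.6] min [522.5   3.2  45.1] max [534.1  28.9 107.9] circ [535.9  16.1  12.9]
mallet head 190 med [515.9  12.7  21.9] min [513.7  -4.8   6.4] max [549.4  36.9  35. ] circ [535.2  16.   21.3]
pin 274 med [ 483.5 -215.9   70.8] min [ 473.6 -228.3   60.3] max [ 493.3 -208.    72.8] circ [ 483.5 -217.2    7.4]
block 1237 med [ 480.9 -208.8   48.9] min [ 459.1 -244.1   42. ] max [ 507.2 -191.2   53.9] circ [ 483.4 -217.9   20.1]
yellow 512 med [601.5 -85.5 116.5] min [590.8 -99.2 112. ] max [615.1 -75.1 118.4] circ [602.  -86.1   8.4]
green 887 med [416.3  71.1 116.5] min [403.   59.8 112. ] max [428.2  84.8 119. ] circ [416.1  71.3   8.7]
jar 1417 med [666.8 -11.4  70.5] min [648.3 -36.2  60. ] max [691.   13.8  72.8] circ [667.7 -11.3  17.5]
rim 2515 med [548.9 217.9  54.9] min [479.9 106.2  50. ] max [672.9 347.5  58.2] circ [571.1 225.7 109.1]
grip13 [536.   16.2]
```

```bash
python3 - <<'E'
from h import *
np.set_printoptions(precision=1,suppress=True)
print(plan([535.5,16,134],174,1))
E
```

```text
[[ -7.6  20.3 138.2  -0.   -0.   -1.1]]
```

Call:
play_rows(motion=[-4,10,10,0,0,-1,85,-3.5,10.5,20,0,0,0,85,0,0,30,0,0,0,85,0,0,30,0,0,0,85,0,0,25,0,0,0,85,0,0,15,0,0,0,85,0,0,8,0,0,0,85,0,0,0,0,0,0,85])

```text
t: 4.23
eef_pos: [534.0, 15.8, 132.3]
tool_rot: [-0.169, -3.133, -0.0]
wrist_force: [-1.0, -0.0, 1.4]
opening: 84.8
```

```bash
python3 - <<'E'
from h import *
np.set_printoptions(precision=2,suppress=True)
s=r.sense(); print(s['t'],s['eef_pos'],yawof(),s['wrist_force'],s['opening'])
p,d=r.grab_frame("wrist"); cv2.imwrite("pics/w2.png",p[:,:,::-1])
E
```

```text
4.2333 [534.    15.78 132.33] (np.float64(173.80975539723119), np.float64(0.21876346681915612)) [-0.99 -0.02  1.41] 84.75925472435186
```

View pics/w2.png

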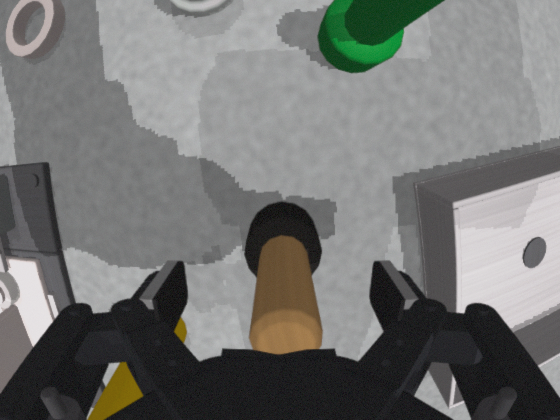

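The wooden-grip mallet's top, at (286,335), sits between the jaws, centred at about x=285 against a jaw midpoint of about 279. I'll close with 60 N.

Call:
play_rows(motion=[0,0,0,0,0,0,20,0,0,0,0,0,0,20,0,0,0,0,0,0,20,0,0,0,0,0,0,20,0,0,0,0,0,0,20,0,0,0,0,0,0,20,0,0,0,0,0,0,20,0,0,0,0,0,0,20], newtons=60)

```text
t: 4.95
eef_pos: [536.1, 16.3, 135.1]
tool_rot: [0.167, 3.136, 0.0]
wrist_force: [-0.8, 1.4, 6.2]
opening: 24.8
```

Call:
play_rows(motion=[0,0,-8,0,0,0,20,0,0,-20,0,0,0,20,0,0,-30,0,0,0,20,0,0,-35,0,0,0,20,0,0,-30,0,0,0,20,0,0,-15,0,0,0,20,0,0,0,0,0,0,20])

```text
t: 5.53
eef_pos: [537.2, 15.9, 276.3]
tool_rot: [0.167, 3.131, -0.001]
wrist_force: [0.6, -0.6, -2.5]
opening: 24.7
```

```bash
python3 - <<'E'
from h import *
np.set_printoptions(precision=2,suppress=True)
s=r.sense(); print(s['t'],s['eef_pos'],yawof(),s['wrist_force'],s['opening'])
p,d=r.grab_frame("scene"); cv2.imwrite("pics/s3.png",cv2.resize(p[80:380,120:420,::-1],None,fx=2,fy=2))
print(plan([484,-217,260],174,8))
E
```

```text
5.5333 [537.15  15.91 276.28] (np.float64(173.88721755887173), np.float64(0.36231888842680254)) [ 0.64 -0.55 -2.46] 24.748211350367793
[[  3.39 -29.65   1.73  -0.     0.02  -0.01]
 [  3.4  -29.65   1.73  -0.     0.02  -0.01]
 [  3.4  -29.65   1.73  -0.     0.02  -0.01]
 [  3.41 -29.65   1.73  -0.     0.02  -0.01]
 [  3.42 -29.65   1.73  -0.     0.02  -0.01]
 [  3.42 -29.65   1.73  -0.     0.02  -0.01]
 [  3.43 -29.65   1.73  -0.     0.02  -0.01]
 [  3.44 -29.65   1.73  -0.     0.02  -0.01]]
```

View pics/s3.png

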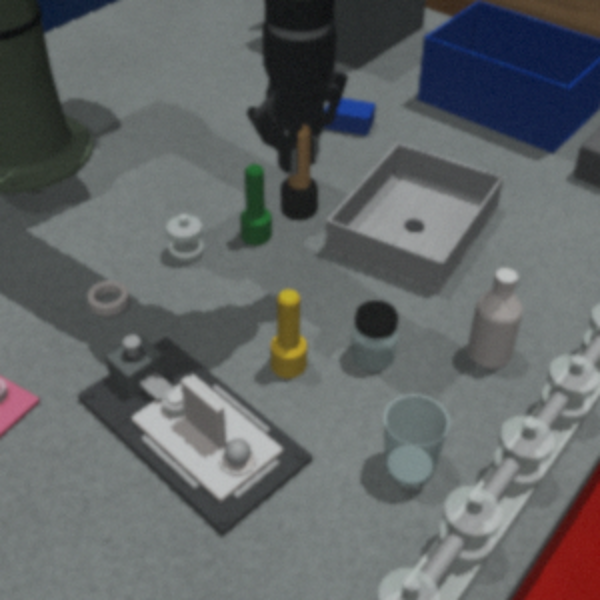

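The mallet is held upright, with its head at (300,200) in the crop. Next I move above the pin.

Call:
play_rows(motion=[2,-15,1,0,0,0,20,3.5,-30,2,0,0,0,20,4,-38,2,0,0,0,20,4.5,-40,2,0,0,0,20,4.5,-40,2,0,0,0,20,4,-37,2,0,0,0,20,3,-25,2,0,0,0,20,1.5,-12,1,0,0,0,20])

```text
t: 6.25
eef_pos: [481.4, -219.2, 255.8]
tool_rot: [-0.173, -3.133, -0.001]
wrist_force: [-0.6, 0.4, -1.4]
opening: 24.5
```

Call:
play_rows(motion=[0,0,0,0,0,0,20,0,0,0,0,0,0,20,0,0,0,0,0,0,20])

```text
t: 6.5
eef_pos: [483.1, -215.3, 257.4]
tool_rot: [-0.166, -3.135, -0.003]
wrist_force: [-0.2, -0.1, -2.8]
opening: 24.3
```

```bash
python3 - <<'E'
from h import *
np.set_printoptions(precision=2,suppress=True)
m=r.camera_model("wrist"); pose=np.r_[m['position'],m['orientation']]
p,d=r.grab_frame("wrist"); cv2.imwrite("pics/w4.png",p[:,:,::-1])
s=r.sense(); print(s['t'],s['eef_pos'],yawof(),s['wrist_force'],s['opening'])
P=wcloud(d,pose).reshape(-1,3)[d.ravel()>0]
def sel(x,y,z):
    return P[(P[:,0]>x[0])&(P[:,0]<x[1])&(P[:,1]>y[0])&(P[:,1]<y[1])&(P[:,2]>z[0])&(P[:,2]<z[1])]
for nm,x,y,z in [("pin",(450,530),(-260,-180),(66,76)),("block",(450,530),(-260,-180),(42,54)),("head",(450,530),(-260,-180),(116,155)),("grip",(450,530),(-260,-180),(165,188))]:
    p=sel(x,y,z)
    if len(p)>5: print(nm,len(p),"med",np.median(p,0),"min",p.min(0),"max",p.max(0), "circ",circ(p))
print(plan([484,-217,260],174,1))
E
```

```text
6.55 [ 483.35 -215.16  257.75] (np.float64(173.9843658442659), np.float64(0.09696405301066105)) [-0.11  0.94 -2.6 ] 24.95720417693232
block 1312 med [ 472.13 -218.01   48.77] min [ 460.73 -243.27   42.04] max [ 493.39 -190.99   53.67] circ [ 490.16 -217.59   23.89]
head 726 med [ 462.98 -213.12  141.83] min [ 460.54 -235.37  124.65] max [ 475.17 -194.76  155.  ] circ [ 483.05 -215.58   21.95]
grip 733 med [ 470.88 -214.36  177.92] min [ 469.04 -228.47  165.01] max [ 481.04 -200.15  187.99] circ [ 482.58 -215.99   12.9 ]
[[-0.84 -1.76 -2.26  0.07 -0.07 -0.02]]
```

View pics/w4.png

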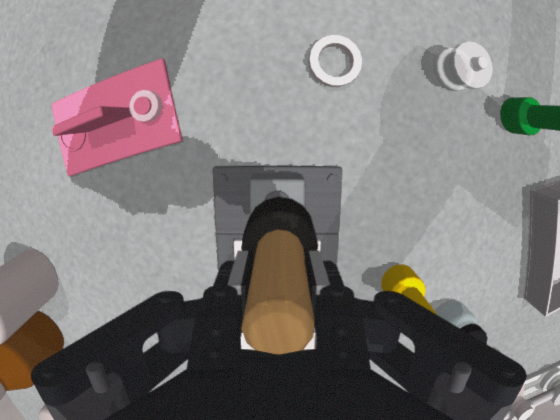

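Call:
play_rows(motion=[-0.5,-1.5,8,0,0,0,20,0,0,14,0,0,0,20,0,0,12,0,0,0,20,0,0,8,0,0,0,20,0,0,5,0,0,0,20,0,0,3,0,0,0,20,0,0,2,0,0,0,20,0,0,0,0,0,0,20])

```text
t: 7.22
eef_pos: [483.9, -218.1, 206.3]
tool_rot: [0.167, 3.137, 0.0]
wrist_force: [-0.4, -0.6, -2.6]
opening: 24.7
```

Call:
play_rows(motion=[0,0,2,0,0,0,20,0,0,2,0,0,0,20,0,0,2,0,0,0,20,0,0,2,0,0,0,20,0,0,2,0,0,0,20,0,0,0,0,0,0,20])

```text
t: 7.72
eef_pos: [484.1, -218.4, 196.4]
tool_rot: [0.168, 3.136, -0.001]
wrist_force: [0.7, -0.4, -1.2]
opening: 24.4
```

Call:
play_rows(motion=[0,0,1,0,0,0,20,0,0,1,0,0,0,20,0,0,1,0,0,0,20,0,0,1,0,0,0,20,0,0,0,0,0,0,20])

```text
t: 8.13
eef_pos: [484.2, -218.4, 193.0]
tool_rot: [0.167, 3.136, -0.001]
wrist_force: [0.2, 0.5, 5.1]
opening: 24.5
```

```bash
python3 - <<'E'
from h import *
np.set_printoptions(precision=2,suppress=True)
s=r.sense(); print(s['t'],s['eef_pos'],yawof(),s['wrist_force'],s['opening'])
p,d=r.grab_frame("scene"); cv2.imwrite("pics/s5.png",cv2.resize(p[200:340,130:300,::-1],None,fx=4,fy=4,interpolation=cv2.INTER_CUBIC))
P=cloud("scene",d).reshape(-1,3)[d.ravel()>0]
E
```

```text
8.1333 [ 484.16 -218.42  192.95] (np.float64(173.88785488195464), np.float64(0.07120233743431753)) [0.18 0.49 5.08] 24.500655532850356
```

View pics/s5.png

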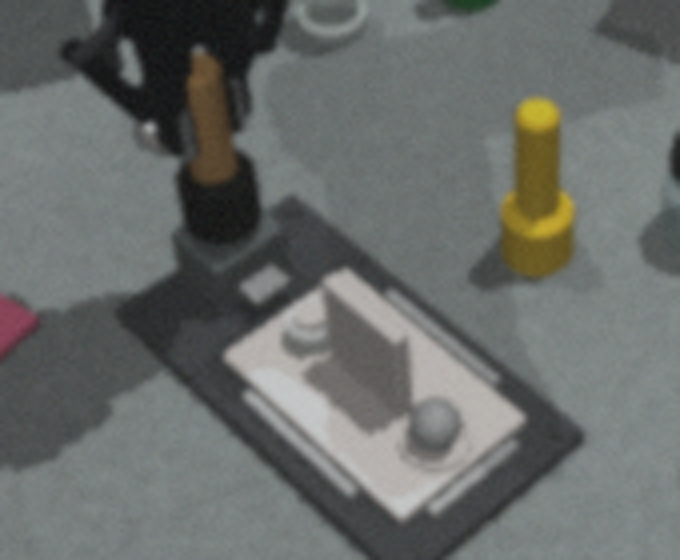

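The catch tongue at (265,285) has drawn clear of the tray edge. I'll press a little further until the force shows the hard stop.

Call:
play_rows(motion=[0,0,0.8,0,0,0,20,0,0,0,0,0,0,20])

```text
t: 8.35
eef_pos: [484.3, -218.5, 192.9]
tool_rot: [0.167, 3.135, -0.001]
wrist_force: [-1.1, 1.7, 11.4]
opening: 24.6
```

Call:
play_rows(motion=[0,0,0.8,0,0,0,20,0,0,0,0,0,0,20])

```text
t: 8.52
eef_pos: [484.5, -218.5, 192.8]
tool_rot: [0.167, 3.135, -0.002]
wrist_force: [-2.0, 1.9, 17.0]
opening: 24.7
```

Call:
play_rows(motion=[0,0,0.8,0,0,0,20,0,0,0,0,0,0,20])

```text
t: 8.68
eef_pos: [484.6, -218.6, 192.8]
tool_rot: [0.167, 3.134, -0.002]
wrist_force: [-3.0, 2.5, 22.8]
opening: 24.9
```

The hard stop is confirmed: force climbs while TCP z stays at 192.8, which puts the face at 58 mm. Now I lift and return to the open spot the mallet came from.

Call:
play_rows(motion=[0,0,-4,0,0,0,20,0,0,-10,0,0,0,20,0,0,-20,0,0,0,20,0,0,-25,0,0,0,20,0,0,-20,0,0,0,20,0,0,-8,0,0,0,20,0,0,0,0,0,0,20])

```text
t: 9.27
eef_pos: [484.4, -218.6, 278.6]
tool_rot: [0.168, 3.135, -0.002]
wrist_force: [0.3, 0.6, -2.5]
opening: 24.8
```

```bash
python3 - <<'E'
from h import *
np.set_printoptions(precision=2,suppress=True)
s=r.sense(); print(s['t'],s['eef_pos'],yawof(),s['wrist_force'],s['opening'])
print(plan([535.5,16,270],174,1))
E
```

```text
9.2667 [ 484.4  -218.65  278.57] (np.float64(173.88143086486224), np.float64(0.16034164871962334)) [ 0.34  0.64 -2.5 ] 24.764012559592
[[-25.77 238.77   8.31  -0.08   0.14  -0.12]]
```

Call:
play_rows(motion=[-2,15,0,0,0,0,20,-3,30,0,0,0,0,20,-4,38,0,0,0,0,20,-4,40,0,0,0,0,20,-4,40,0,0,0,0,20,-4,38,0,0,0,0,20,-3,25,0,0,0,0,20,-2,13,0,0,0,0,20])

```text
t: 9.93
eef_pos: [534.3, 19.9, 275.1]
tool_rot: [-0.162, -3.134, -0.002]
wrist_force: [0.3, -1.2, -3.0]
opening: 24.8
```

Call:
play_rows(motion=[0,0,15,0,0,0,20,0,0,30,0,0,0,20,0,0,30,0,0,0,20,0,0,25,0,0,0,20,0,0,18,0,0,0,20,0,0,10,0,0,0,20,0,0,5,0,0,0,20,0,0,0,0,0,0,20])

```text
t: 10.6
eef_pos: [534.3, 16.4, 142.7]
tool_rot: [-0.168, -3.135, 0.0]
wrist_force: [0.4, -0.1, -2.3]
opening: 24.8
```

Call:
play_rows(motion=[0,0,3,0,0,0,20,0,0,2,0,0,0,20,0,0,1,0,0,0,20,0,0,0,0,0,0,20])

```text
t: 10.93
eef_pos: [535.5, 16.6, 138.5]
tool_rot: [0.167, 3.136, -0.0]
wrist_force: [-0.4, -0.0, -2.8]
opening: 24.8
```

Call:
play_rows(motion=[0,0,1,0,0,0,20,0,0,0.5,0,0,0,20,0,0,0,0,0,0,20])

```text
t: 11.18
eef_pos: [535.1, 16.7, 136.6]
tool_rot: [0.167, 3.137, -0.0]
wrist_force: [-0.2, -1.3, -3.2]
opening: 24.7
```

Call:
play_rows(motion=[0,0,1,0,0,0,20,0,0,0.5,0,0,0,20,0,0,0,0,0,0,20])

```text
t: 11.43
eef_pos: [535.2, 16.7, 135.2]
tool_rot: [0.167, 3.137, 0.0]
wrist_force: [-0.1, 0.5, 0.5]
opening: 24.8
```

Call:
play_rows(motion=[0,0,0.5,0,0,0,20,0,0,0,0,0,0,20])

```text
t: 11.6
eef_pos: [535.3, 16.7, 135.1]
tool_rot: [0.167, 3.136, 0.0]
wrist_force: [-1.5, 1.1, 3.9]
opening: 24.7
```

The head is on the bench (135.1, force rising). I open the jaws.

Call:
play_rows(motion=[0,0,0,0,0,0,35,0,0,0,0,0,0,60,0,0,0,0,0,0,85,0,0,0,0,0,0,85,0,0,0,0,0,0,85,0,0,0,0,0,0,85,0,0,0,0,0,0,85,0,0,0,0,0,0,85])

```text
t: 12.27
eef_pos: [535.1, 16.7, 134.5]
tool_rot: [-0.168, -3.137, -0.0]
wrist_force: [-0.3, -0.3, 0.8]
opening: 84.6
```

Call:
play_rows(motion=[0,0,-10,0,0,0,85,0,0,-25,0,0,0,85,0,0,-35,0,0,0,85,0,0,-35,0,0,0,85,0,0,-25,0,0,0,85,0,0,-10,0,0,0,85,0,0,0,0,0,0,85])

```text
t: 12.85
eef_pos: [536.6, 16.6, 277.8]
tool_rot: [0.167, 3.131, -0.001]
wrist_force: [0.4, -0.3, -0.7]
opening: 84.8
```

```bash
python3 - <<'E'
from h import *
np.set_printoptions(precision=2,suppress=True)
m=r.camera_model("wrist"); pose=np.r_[m['position'],m['orientation']]
p,d=r.grab_frame("wrist"); cv2.imwrite("pics/w6.png",p[:,:,::-1])
s=r.sense(); print(s['t'],s['eef_pos'],yawof(),s['wrist_force'],s['opening'])
P=wcloud(d,pose).reshape(-1,3)[d.ravel()>0]
def sel(x,y,z):
    return P[(P[:,0]>x[0])&(P[:,0]<x[1])&(P[:,1]>y[0])&(P[:,1]<y[1])&(P[:,2]>z[0])&(P[:,2]<z[1])]
for nm,x,y,z in [("mallet top",(490,580),(-25,50),(112,125)),("head",(490,570),(-15,50),(6,35)),("pin",(450,530),(-260,-180),(54,80)),("block",(450,530),(-260,-180),(42,54)),("rim",(460,700),(100,360),(50,62))]:
    p=sel(x,y,z)
    if len(p)>5: print(nm,len(p),"med",np.median(p,0),"min",p.min(0),"max",p.max(0), "circ",circ(p))
# basin rim fit
q=sel((460,700),(90,370),(50,62))[:,:2].astype(np.float32)
print(cv2.minAreaRect(q))
p,d=r.grab_frame("scene")
C=cloud("scene",d).reshape(-1,3)[d.ravel()>0]
k=(C[:,0]>450)&(C[:,0]<710)&(C[:,1]>90)&(C[:,1]<370)&(C[:,2]>50)&(C[:,2]<60)
print(cv2.minAreaRect(C[k][:,:2].astype(np.float32)))
print(plan([606-50,-228,300],174.3,1))
E
```

```text
12.9 [535.56  16.65 275.53] (np.float64(173.88759428846373), np.float64(0.1477983720036222)) [ 0.16  0.   -0.85] 84.97551836456581
mallet top 856 med [533.8   16.65 116.47] min [522.55   3.9  112.02] max [547.77  28.96 118.63] circ [534.2   16.63   8.75]
head 156 med [515.43  18.31  22.89] min [513.04  -4.17   6.25] max [548.48  37.4   34.97] circ [535.04  16.55  21.68]
pin 226 med [ 484.38 -215.12   58.82] min [ 475.18 -227.25   54.05] max [ 494.52 -206.99   60.82] circ [ 484.51 -216.28    7.29]
block 1189 med [ 483.53 -208.59   48.81] min [ 460.2  -243.85   42.06] max [ 507.89 -190.33   53.8 ] circ [ 484.54 -217.3    20.8 ]
rim 2553 med [546.39 223.31  54.98] min [480.23 107.34  50.02] max [671.89 350.17  57.54] circ [570.63 226.84 109.07]
((579.13427734375, 228.7127227783203), (171.3091278076172, 222.29188537597656), 8.10372543334961)
((579.6055297851562, 227.0006561279297), (171.8931427001953, 227.56268310546875), 8.113476753234863)
[[ -47.23 -241.07  -26.02   -0.     -0.02   -0.41]]
```

View pics/w6.png

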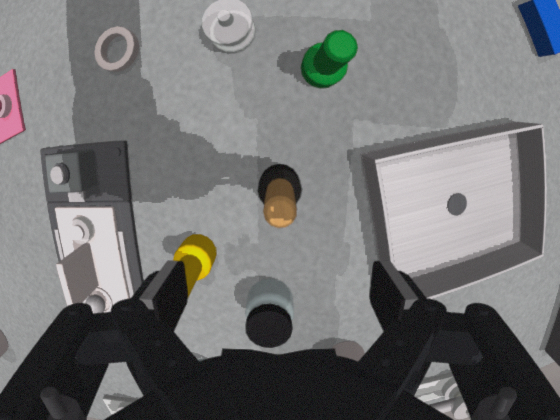

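The mallet stands upright again at (280,210), the pin reads 58.8 mm (down), and the basin rim fits 171 x 222 centred at (579,228.5). Now I move over the tray to look.

Call:
play_rows(motion=[-4,-15,-3,0,0,0,85,-6,-30,-3,0,0,0,85,-8,-38,-4,0,0,0,85,-8,-40,-4,0,0,0,85,-8,-40,-4,0,0,0,85,-7,-38,-2,0,0,0,85,-4,-26,0,0,0,0,85,-2,-14,0,0,0,0,85])

```text
t: 13.62
eef_pos: [555.2, -231.0, 291.8]
tool_rot: [-0.173, -3.134, -0.001]
wrist_force: [-0.7, 0.3, -0.7]
opening: 85.3
```

Call:
play_rows(motion=[0,0,0,0,0,0,85,0,0,0,0,0,0,85])

```text
t: 13.78
eef_pos: [555.3, -227.6, 292.5]
tool_rot: [-0.169, -3.134, -0.004]
wrist_force: [-0.9, 0.1, 0.0]
opening: 85.0
```

```bash
python3 - <<'E'
from h import *
np.set_printoptions(precision=2,suppress=True)
m=r.camera_model("wrist"); pose=np.r_[m['position'],m['orientation']]
p,d=r.grab_frame("wrist"); cv2.imwrite("pics/w7.png",p[:,:,::-1])
s=r.sense(); print(s['t'],s['eef_pos'],yawof(),s['wrist_force'],s['opening'])
G=wcloud(d,pose);P=G.reshape(-1,3)[d.ravel()>0]
def sel(x,y,z):
    return P[(P[:,0]>x[0])&(P[:,0]<x[1])&(P[:,1]>y[0])&(P[:,1]<y[1])&(P[:,2]>z[0])&(P[:,2]<z[1])]
for nm,x,y,z in [("pin",(450,530),(-260,-180),(55,80)),("fin top",(560,645),(-260,-190),(79,90)),("ball",(630,690),(-260,-200),(25,50))]:
    p=sel(x,y,z)
    if len(p)>5: print(nm,len(p),"med",np.median(p,0),"min",p.min(0),"max",p.max(0), "circ",circ(p)); print(cv2.minAreaRect(p[:,:2].astype(np.float32)))
t=sel((500,720),(-300,-160),(14,22)); print("tray",len(t),cv2.minAreaRect(t[:,:2].astype(np.float32)))
E
```

```text
13.8333 [ 555.47 -226.68  292.96] (np.float64(173.91528678852026), np.float64(0.19495322637688198)) [ 0.23 -0.56 -0.68] 85.20443960166294
pin 326 med [ 484.54 -218.08   58.88] min [ 475.38 -227.55   56.66] max [ 493.8  -208.84   60.96] circ [ 484.62 -218.11    6.65]
((484.487548828125, -218.2711639404297), (18.59223175048828, 17.89284324645996), 83.36427307128906)
fin top 615 med [ 602.67 -230.47   83.57] min [ 575.75 -238.19   79.1 ] max [ 634.98 -223.05   85.3 ] circ [  432.03 -1742.4   1521.71]
((605.3102416992188, -230.43798828125), (9.429306030273438, 59.03202438354492), 83.73296356201172)
ball 312 med [ 655.7  -238.41   42.43] min [ 644.59 -250.32   29.35] max [ 668.6  -222.56   47.74] circ [ 653.34 -236.04    9.84]
((657.0685424804688, -236.5408172607422), (27.084383010864258, 23.410320281982422), 81.32038116455078)
tray 9139 ((615.30517578125, -233.41390991210938), (117.22209167480469, 170.0607452392578), 84.36100006103516)
```

View pics/w7.png

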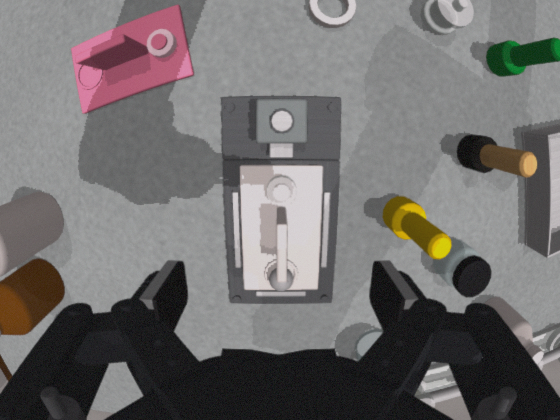

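The white tray is in the dock with the catch clear, the fin runs (282,215)-(282,262), and the ball is in its pocket at (281,277). The fin fit gives centre (605.3,-230.4), yaw -6.3° and thickness 9.4, which is consistent with pin + 122 mm.

Call:
play_rows(motion=[-12,0.5,5,0,0,0,85,-22,0.5,12,0,0,0,85,-16,0,25,0,0,0,85,0,0,35,0,0,0,85,0,0,30,0,0,0,85,0,0,20,0,0,0,85,0,0,8,0,0,0,85,0,0,0,0,0,0,85])

```text
t: 14.5
eef_pos: [604.6, -229.7, 157.0]
tool_rot: [-0.164, -3.133, -0.004]
wrist_force: [0.3, 0.4, 0.5]
opening: 84.5
```

```bash
python3 - <<'E'
from h import *
np.set_printoptions(precision=2,suppress=True)
p,d=r.grab_frame("wrist"); cv2.imwrite("pics/w8.png",p[:,:,::-1])
s=r.sense(); print(s['t'],s['eef_pos'],yawof(),s['wrist_force'],s['opening'])
print(plan([605.4,-230.7,119],173.8,1))
E
```

```text
14.55 [ 605.66 -230.62  159.04] (np.float64(173.9883344708444), np.float64(0.11704065645429229)) [-0.14 -0.89  0.79] 84.79124480640174
[[ 0.18 -0.15 40.04  0.06 -0.1   0.19]]
```

View pics/w8.png

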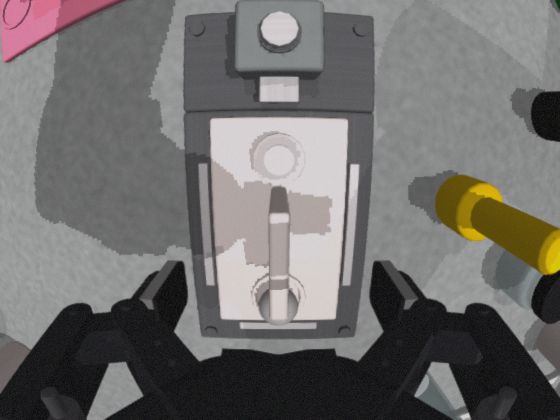

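The fin, at column 279, is centred between the jaws, and the yaw matches. I go down 40 and close.

Call:
play_rows(motion=[0,0,10,0,0,0,85,0,0,15,0,0,0,85,0,0,10,0,0,0,85,0,0,5,0,0,0,85,0,0,0,0,0,0,85,0,0,0,0,0,0,85])

```text
t: 15.05
eef_pos: [606.1, -232.3, 119.8]
tool_rot: [0.168, 3.137, -0.0]
wrist_force: [-0.1, 0.4, 0.1]
opening: 85.0
```

Call:
play_rows(motion=[0,0,0,0,0,0,40,0,0,0,0,0,0,20,0,0,0,0,0,0,15,0,0,0,0,0,0,12,0,0,0,0,0,0,8,0,0,0,0,0,0,5,0,0,0,0,0,0,5,0,0,0,0,0,0,5], newtons=40)

```text
t: 15.72
eef_pos: [606.1, -231.8, 119.7]
tool_rot: [0.167, 3.137, 0.001]
wrist_force: [0.4, 2.9, 2.6]
opening: 9.6
```

Call:
play_rows(motion=[0,0,0,0,0,0,3,0,0,0,0,0,0,3,0,0,0,0,0,0,3,0,0,0,0,0,0,3], newtons=80)

```text
t: 16.05
eef_pos: [606.1, -232.0, 119.7]
tool_rot: [0.167, 3.137, 0.001]
wrist_force: [-0.3, 3.3, 4.1]
opening: 8.9
```

Call:
play_rows(motion=[0,0,-1,0,0,0,3,0,0,-2,0,0,0,3,0,0,-4,0,0,0,3,0,0,-6,0,0,0,3,0,0,-7,0,0,0,3,0,0,-7,0,0,0,3,0,0,-5,0,0,0,3,0,0,-2,0,0,0,3])

```text
t: 16.72
eef_pos: [606.6, -232.8, 155.1]
tool_rot: [0.168, 3.135, -0.002]
wrist_force: [-0.5, -0.2, -2.8]
opening: 9.1
```

```bash
python3 - <<'E'
from h import *
np.set_printoptions(precision=2,suppress=True)
s=r.sense(); print(s['t'],s['eef_pos'],yawof(),s['wrist_force'],s['torque'],s['opening'])
p,d=r.grab_frame("scene"); cv2.imwrite("pics/s9.png",cv2.resize(p[200:340,130:300,::-1],None,fx=4,fy=4,interpolation=cv2.INTER_CUBIC))
p,d=r.grab_frame("wrist"); cv2.imwrite("pics/w9.png",p[:,:,::-1])
E
```

```text
16.7167 [ 606.57 -232.76  155.09] (np.float64(173.87803007351565), np.float64(0.1283236198534491)) [-0.46 -0.17 -2.79] [-0.    0.05  0.04] 9.080305585211557
```

View pics/s9.png

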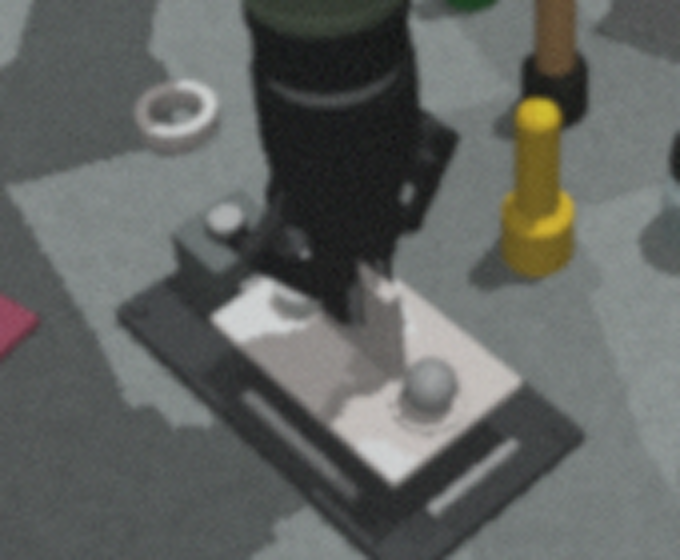

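View pics/w9.png

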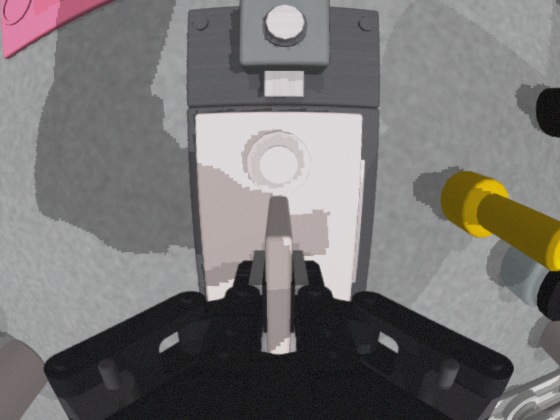

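The tray is lifted and level, with the ball in its pocket at (430,385). I continue upwards gently.

Call:
play_rows(motion=[0,0,-6,0,0,0,3,0,0,-12,0,0,0,3,0,0,-18,0,0,0,3,0,0,-24,0,0,0,3,0,0,-24,0,0,0,3,0,0,-20,0,0,0,3,0,0,-14,0,0,0,3,0,0,-7,0,0,0,3])

```text
t: 17.48
eef_pos: [606.8, -232.7, 282.0]
tool_rot: [0.167, 3.133, -0.003]
wrist_force: [0.6, -0.7, -2.8]
opening: 9.4
```

```bash
python3 - <<'E'
from h import *
np.set_printoptions(precision=2,suppress=True)
s=r.sense(); print(s['t'],s['eef_pos'],yawof(),s['wrist_force'],s['torque'],s['opening'])
a=plan([579,228.5,s['eef_pos'][2]],173.8,1);print(a)
E
```

```text
17.4833 [ 606.78 -232.66  282.04] (np.float64(173.88949540121013), np.float64(0.24688941300651585)) [ 0.63 -0.66 -2.76] [ 0.01 -0.02  0.05] 9.363573622919713
[[ 76.71 455.58  -1.03  -0.09   0.23   0.09]]
```

Call:
play_rows(motion=[0.7,4,0,0,0,0,3,1.5,9,0,0,0,0,3,2.4,14,0,0,0,0,3,3.2,19,0,0,0,0,3,4,24,0,0,0,0,3,4.7,28,0,0,0,0,3,5,30,0,0,0,0,3,5,30,0,0,0,0,3])

```text
t: 18.15
eef_pos: [595.0, -69.6, 276.9]
tool_rot: [-0.167, -3.134, -0.002]
wrist_force: [-0.1, 0.2, -4.3]
opening: 9.1
```

Call:
play_rows(motion=[5,30,0,0,0,0,3,5,30,0,0,0,0,3,5,30,0,0,0,0,3,5,30,0,0,0,0,3,5,30,0,0,0,0,3,5,30,0,0,0,0,3,5,30,0,0,0,0,3,5,30,0,0,0,0,3])

```text
t: 18.82
eef_pos: [580.2, 173.2, 277.1]
tool_rot: [-0.166, -3.134, 0.0]
wrist_force: [-0.1, 0.1, -2.9]
opening: 9.4
```

Call:
play_rows(motion=[4.5,25,0,0,0,0,3,3,16,0,0,0,0,3,2,10,0,0,0,0,3,1,5,0,0,0,0,3,0,1,0,0,0,0,3,0,0,0,0,0,0,3,0,0,0,0,0,0,3,0,0,0,0,0,0,3])

```text
t: 19.48
eef_pos: [578.0, 227.2, 278.4]
tool_rot: [-0.17, -3.137, 0.001]
wrist_force: [-0.0, -0.8, -3.2]
opening: 9.1
```

```bash
python3 - <<'E'
from h import *
np.set_printoptions(precision=2,suppress=True)
s=r.sense(); print(s['t'],s['eef_pos'],yawof(),s['wrist_force'],s['torque'],s['opening'],s['qpos'])
a=plan([579,228.5,s['eef_pos'][2]],188.1,6);print(a)
p,d=r.grab_frame("scene"); cv2.imwrite("pics/s10.png",cv2.resize(p[60:280,180:420,::-1],None,fx=3,fy=2.7,interpolation=cv2.INTER_CUBIC))
E
```

```text
19.4833 [578.03 227.25 278.45] (np.float64(173.79476422262715), np.float64(0.02028334377342225)) [-0.01 -0.84 -3.21] [-0.07  0.09 -0.01] 9.071571024255347 [ 0.26  0.47 -0.03  1.06 -0.    0.36]
[[-0.14  0.23 -0.   -0.   -0.   -2.38]
 [-0.15  0.22 -0.   -0.   -0.   -2.38]
 [-0.16  0.21 -0.   -0.   -0.   -2.38]
 [-0.16  0.21 -0.   -0.   -0.   -2.38]
 [-0.17  0.2  -0.   -0.   -0.   -2.38]
 [-0.18  0.19 -0.   -0.   -0.   -2.38]]
```

View pics/s10.png

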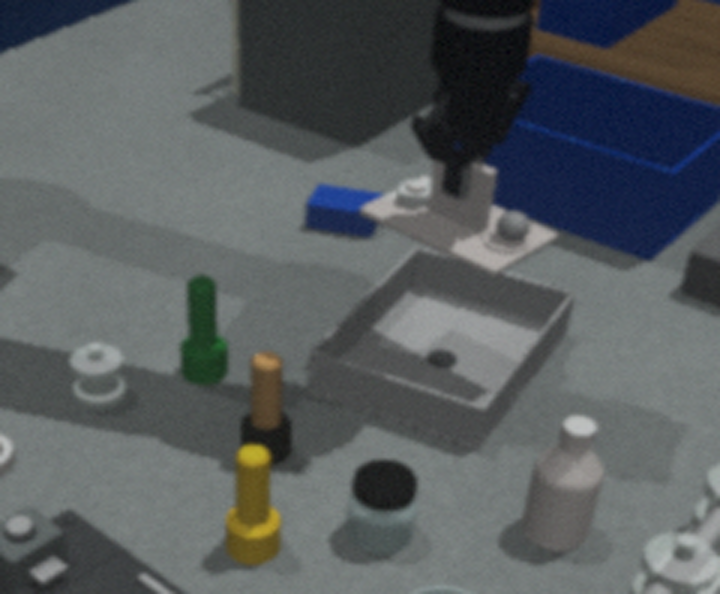

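The tray is level over the basin with the ball still in its pocket at (512,222). I turn it to match the basin and lower it to about 45 mm above the rim.

Call:
play_rows(motion=[-0.1,0.2,0,0,0,-1,3,-0.2,0.2,0,0,0,-2.5,3,-0.2,0.2,0,0,0,-3.5,3,-0.2,0.2,0,0,0,-3.5,3,-0.2,0.2,0,0,0,-2.5,3,-0.1,0.2,0,0,0,-1,3,0,0,0,0,0,0,3])

```text
t: 20.12
eef_pos: [579.0, 229.2, 278.5]
tool_rot: [-0.216, 3.134, 0.0]
wrist_force: [-0.0, -0.7, -3.4]
opening: 8.9
```

Call:
play_rows(motion=[0,0,4,0,0,0,3,0,0,9,0,0,0,3,0,0,13,0,0,0,3,0,0,15,0,0,0,3,0,0,13,0,0,0,3,0,0,9,0,0,0,3,0,0,4,0,0,0,3,0,0,1,0,0,0,3])

```text
t: 20.78
eef_pos: [578.3, 229.3, 209.2]
tool_rot: [0.216, -3.132, 0.001]
wrist_force: [-0.4, -0.3, -2.9]
opening: 8.7
```

Call:
play_rows(motion=[0,0,0,0,0,0,3,0,0,0,0,0,0,3,0,0,0,0,0,0,3,0,0,0,0,0,0,3,0,0,0,0,0,0,3,0,0,0,0,0,0,3,0,0,0,0,0,0,3,0,0,0,0,0,0,3])

```text
t: 21.45
eef_pos: [578.9, 229.5, 210.6]
tool_rot: [-0.216, 3.134, 0.0]
wrist_force: [0.4, -0.7, -3.3]
opening: 8.9
```

```bash
python3 - <<'E'
from h import *
np.set_printoptions(precision=2,suppress=True)
s=r.sense(); print(s['t'],s['eef_pos'],yawof(),s['wrist_force'],s['torque'],s['opening'],np.abs(s['joint_vel']).max())
m=r.camera_model("wrist"); pose=np.r_[m['position'],m['orientation']]
p,d=r.grab_frame("scene"); cv2.imwrite("pics/s11.png",cv2.resize(p[60:350,130:420,::-1],None,fx=2.7,fy=2.05,interpolation=cv2.INTER_CUBIC))
C=cloud("scene",d).reshape(-1,3)[(d>0).ravel()]
# tray top plane
k=(np.abs(C[:,0]-579)<90)&(np.abs(C[:,1]-228)<60)&(np.abs(C[:,2]-108)<9)
q=C[k]; A=np.c_[q[:,:2]-[579,228.5],np.ones(len(q))]
for _ in range(5):
    c=np.linalg.lstsq(A,q[:,2],rcond=None)[0]; e=np.abs(A@c-q[:,2])<3; A,q=A[e],q[e]
print("tray plane tilt deg",np.degrees(c[:2]),c[2],len(q), cv2.minAreaRect(q[:,:2].astype(np.float32)))
p,d=r.grab_frame("wrist"); cv2.imwrite("pics/w11.png",p[:,:,::-1])
P=wcloud(d,pose).reshape(-1,3)[(d>0).ravel()]
k=(np.abs(P[:,0]-579)<90)&(np.abs(P[:,1]-228)<60)&(np.abs(P[:,2]-108)<8)
q=P[k]; print("wrist tray",len(q),np.median(q,0),q.min(0),q.max(0))
print([(o['xyz'],o['score']) for o in r.spot_in("scene","ball_center")[:2]], [(o['xyz'],o['score']) for o in r.spot_in("scene","mallet")[:3]])
p,d=r.grab_frame("top"); cv2.imwrite("pics/t11.png",p[:,:,::-1])
E
```

```text
21.45 [578.88 229.51 210.58] (np.float64(-172.11522174120728), np.float64(0.00757274089756021)) [ 0.45 -0.66 -3.31] [-0.05  0.02  0.06] 8.878578583639346 0.0009017260281390494
tray plane tilt deg [-0.37  0.67] 109.21760024155624 672 ((578.803466796875, 225.3724822998047), (151.25799560546875, 93.53397369384766), 8.6473970413208)
wrist tray 20996 [549.1  220.06 109.61] [498.81 173.99 106.41] [653.58 278.1  115.96]
[([632.6, 232.0, 133.8], 0.61), ([790.8, 63.3, 75.3], 0.2)] [([545.1, 8.5, 54.6], 0.8), ([421.8, 62.9, 49.3], 0.75), ([608.8, -95.6, 44.5], 0.64)]
```

View pics/s11.png

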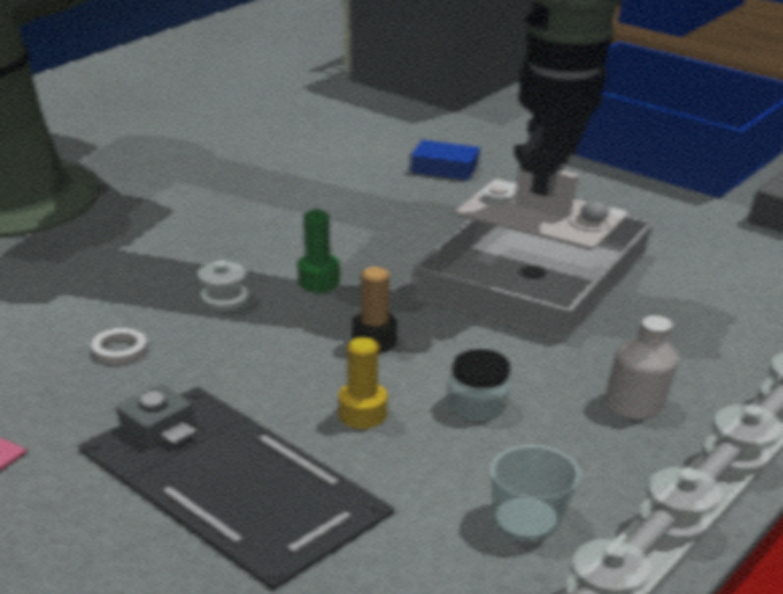

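View pics/w11.png

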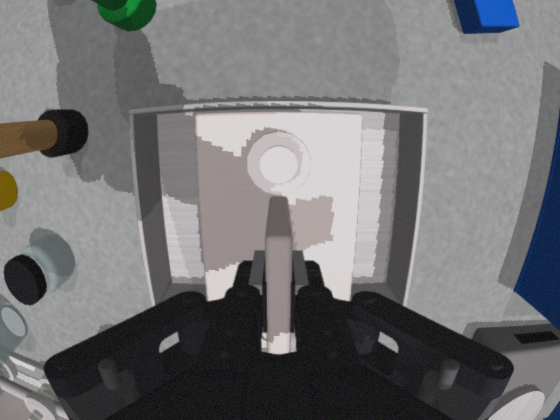

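View pics/t11.png

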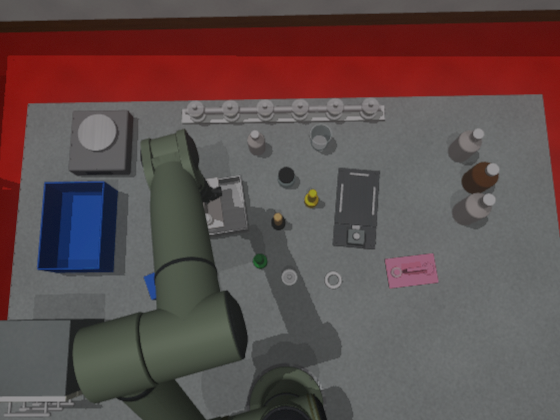

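The tray is centred over the basin and held still, with tilt under 1° and its underside about 101 mm up. The ball is in its pocket at (595,212), the mallet stands at (375,310), and the bystanders are in place. I hand the job in.

```bash
python3 -c "
from cell import r
print(r.close_job())"
```

```text
the job is handed in; nothing more can be done
None
```

I carried out the whole job in order and handed it in at about 21.6 s of the 72 s allowed. `close_job` reports no verdict.

**What I did**
- **Mallet and pin:** I gripped the wooden, black-headed mallet and pressed the pin down to its hard stop. TCP height stayed at 192.8 mm while the force rose to about 23 N.
- **Mallet put back:** I stood it upright on the open bench where it came from, about (535, 16.5), and let go.
- **Tray:** I lifted it by the fin, carried it over the other things, turned it to line up with the basin and held it over the middle.

**Last checks**
- **Pin and catch:** after the press the pin top read 58.8 mm, against 58 mm fully down. The catch was clear of the tray.
- **Tray position:** the tool is at (578.9, 229.5) against a measured basin centre of (579, 228.5). The underside is about 101 mm up, 46 mm above the rim.
- **Level and still:** the tool is tilted under 0.01°. The tray surface in the depth image shows about 0.7°, which is about the measurement noise. The joints are still.
- **Ball and bystanders:** the ball is in its pocket, and in the pictures the bystanders stand where they were.

**What disagreed:** the scene and top cameras differed by up to about 7 mm in y, so I used the wrist camera for both grasps. The scene camera put the tray centre at y = 225, about 4 mm from the arm's own reading, and I left it there. No check failed.

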